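Stand the fresh stone plaque in the leaning drying rack and swing the keeper over

TASK

Take the square-cornered stone plaque that leans on the wooden offcut and stand it on edge in the empty middle slot of the wooden rack, lowering it all the way to the bottom before you let go of it. Then swing the rack's wire keeper over the tops of the plaques and press it fully down, leaving the round-topped plaque and the two plaques already in the rack where they are.

Things in the scene. Friction and masses are not known exactly. Their poses are not given: they have to be found in the camera images.
- plaque: The plaque to rack: rectangular slab of flat pale stone, 66 wide x 12 thick x 110 mm tall, 0.23 kg. Origin: centre of its foot (bottom edge face); own x across the thickness, y along the width, z from foot to top. Starts leaning 26 degrees on the offcut, top away from the robot, foot on the table; the offcut covers the lowest 50 mm of its far face, all above is free.
- arched_plaque: The plaque to leave alone: same stone, thickness, width, overall height, origin and axes, but its top is a half round. Leans on the same offcut to the left or right of the plaque, 8 mm between their sides.
- offcut: Plain brown timber offcut, 70 (x) x 146 (y) x 45 (z) mm, fixed; origin at the centre of its underside. The plaques lean on its near (-x) upper edge.
- rack: Pale wooden slatted rack, fixed; base 214 (x) x 90 (y) mm, origin at the centre of its underside. x runs from its near to its far end across three parallel slots 62 mm apart, y across their width (to the left at zero yaw). Slots lean 26 degrees from vertical, tops towards +x. The near and far slots hold a plaque each, tops about 120 mm above the table.
- slot_mid: Rubber ledge at the foot of the empty middle slot; origin at the centre of its upper face, 18 mm above the table; z up along the slot, x across the slot's thickness, y = the rack's y. Slot 18 mm wide (x) between battens that rise 76 mm along z, 72 mm (y) between the cheeks; battens reach 11 mm in from each cheek. A plaque is home with origin near (3, 0, 0) mm, axes parallel, either way round.
- slot_near: The same ledge at the foot of the near slot (holds a plaque).
- slot_far: The same ledge at the foot of the far slot (holds a plaque).
- stored_near: Rectangular plaque (same size, origin and axes as the plaque) that already stands in the rack's near slot; stays there.
- stored_far: Rectangular plaque, the same, already in the rack's far slot; stays there.
- keeper (a joint): Angle of the wire keeper, rad: 0 = fully down (bar level, just above the plaques' tops), grows as it swings up and out to the rack's left (+y); stop at 2.4. Pivot line parallel to the rack's x, at y = +40.5, z = 127 mm in the rack's frame. Stiff pivots (0.05 N m): it stays where it is left; closing takes 1 to 2 N at the bar. It shuts only if all plaques are home.
- keeper_bar (a point): Middle of the keeper's straight black rubber-sleeved bar (9 mm thick, 176 mm long, parallel to the rack's x axis, 40.5 mm from the pivot line). The rubber grips a finger, so it is best pushed along its arc; a plain press straight down can bind above 0.6 rad. When shut it is at (53, 0, 127) mm in the rack's frame.

How it is judged:
On the way:
1. the plaque is lowered to the bottom of the middle slot (within 8 mm) while still held (x of plaque in the frame of slot_mid between -0.008 and 0.008 m and y of plaque in the frame of slot_mid between -0.008 and 0.008 m and z of plaque in the frame of slot_mid between -0.005 and 0.008 m and angle between the z axis of plaque and the z axis of slot_mid, either way round below 0.1 rad and contact force between the fingers and plaque above 0.5 N), for 0.05 s.
At the end, for the whole second after the job is handed in: All three square-cornered plaques stand in the rack, one per slot: foot within 8 mm of the slot's middle, within 6 mm of the ledge, leaning with the slot to 0.1 rad; the plaque at rest; keeper down to within 0.1 rad; round-topped plaque within 20 mm of where it stood (x of plaque in the frame of slot_mid between -0.008 and 0.008 m and y of plaque in the frame of slot_mid between -0.008 and 0.008 m and z of plaque in the frame of slot_mid between -0.005 and 0.006 m and angle between the z axis of plaque and the z axis of slot_mid, either way round below 0.1 rad and angle between the y axis of plaque and the y axis of slot_mid, either way round below 0.15 rad and x of stored_near in the frame of slot_near between -0.008 and 0.008 m and y of stored_near in the frame of slot_near between -0.008 and 0.008 m and z of stored_near in the frame of slot_near between -0.005 and 0.006 m and angle between the z axis of stored_near and the z axis of slot_near, either way round below 0.1 rad and angle between the y axis of stored_near and the y axis of slot_near, either way round below 0.15 rad and x of stored_far in the frame of slot_far between -0.008 and 0.008 m and y of stored_far in the frame of slot_far between -0.008 and 0.008 m and z of stored_far in the frame of slot_far between -0.005 and 0.006 m and angle between the z axis of stored_far and the z axis of slot_far, either way round below 0.1 rad and angle between the y axis of stored_far and the y axis of slot_far, either way round below 0.15 rad and value of joint keeper below 0.1 rad and distance of arched_plaque from where it was at the start of the episode below 0.02 m and linear speed of plaque below 0.02 m/s); the robot touches nothing.
It fails at once if the round-topped plaque is knocked over or moved by more than 30 mm (distance of arched_plaque from where it was at the start of the episode above 0.03 m).
It fails at once if a stored plaque is lifted or knocked out of place by more than 20 mm (distance of any of stored_near, stored_far from where it was at the start of the episode above 0.02 m).
It also fails if it takes over 54 s, if anything falls off the work surface, if the arm or the gripper's body presses on something with over 40 N, if the wrist force passes 120 N, or if a joint passes its speed limit or range.

ROBOT

A 6-joint arm with a two-finger parallel gripper is mounted at the origin on the work surface; the furniture and walls round the work are solid. World frame = base frame: x ahead of the robot, y to its left, z up, the work surface at z = 0. Lengths are in m, angles in rad, forces in N, time in s.
With the tool pointing down it reaches from about 0.375 to 0.9 m from the base axis. Payload 3.1 kg.
Tool frame: the origin (TCP) lies midway between the tips of the shut fingers; the grasp point (between the pads) lies 19 mm behind it (pinch_z is the distance from the TCP to the grasp point, in m); z points along the fingers, y is the line along which they close (so a half turn about z gives the same grasp; the last joint's range is limited). The gripper opens to 85 mm and grips with 20 to 120 N. Pads are 22 mm wide; open, the fingers measure 114 mm over their backs; the gripper's body (76 mm by 85 mm) begins 54 mm behind the grasp point. The pads swing forward as they close: fully open they stand 13 mm farther back than shut.
Start: joints at [1.056, 0.527, 1.433, -0, 1.181, -0.178], TCP at [0.206, 0.59, 0.231] pointing down, gripper open.
Joint ranges: [-3.08, 3.08], [-0.75, 2.2], [0.22, 2.44], [-1.43, 4.57], [0, 2.65], [-2.85, 2.85]. Speed limits (rad/s): [2.79, 2.79, 3.14, 3.14, 3.14, 3.14].

INTERFACE

Orientations are given as a unit quaternion [x, y, z, w].
In Python, from station import sense, snapshot, camera_params, sign_off, pinch_z gives the robot as it stands. The module is installed in compiled form; this text tells all that it offers.
- The arm moves only by the shell command python3 -m handwheel 'ROWS' [FORCE]. ROWS is JSON, a list that holds one entry, the list of rows, each a list of 7 numbers: the turn, a rotation vector about the tool's x, y, z in degrees, then the shift along the tool's x, y, z in m, then the opening, from 0 (shut) to 1 (fully open). A call has 1 to 20 rows; each row shifts and turns the commanded pose from where the row before left it, along the tool's axes as they then stand; what a row does not reach is not made up. A row lasts 1/8 s, in which the tool goes at most 62.5 mm and 10.7 degrees, less where a joint would pass 70% of its speed; a pose out of reach is approached as far as the arm can. A call with a gripper value outside its range is refused whole. The fingers move at their own pace and stop on an object; FORCE is the grip in N (left out, the last holds). Time passes only in rows, so rows that do not move let the fingers close. It gives the time, the measured TCP pose, the force, the opening and the grip force at its end, in the units of the state.
- sense(): the state, without advancing time (a new reading comes with each control period).
- snapshot(name): name is "side" or "top"; returns the picture (420x560x3 uint8, red, green, blue); there is no depth.
- camera_params(name): a dict with "fx", "fy", "cx", "cy" (pixels), "world_to_cam" (4x4, takes a point from world to camera coordinates). Camera axes: x right, y down, z forward; pixel columns grow to the right and rows downward; lengths in m; the calibration is good to about 2 mm. A picture is of the moment at which its call begins. camera_params takes no time and is no camera call.
- sign_off(): hands the job in; it is judged then, once.
The state is a dict: "t": time; "q": joint angles; "qd": joint speeds; "tau": joint torques, N m; "tcp_pos": TCP position; "tool_rot": TCP orientation; "force": force on the tool from outside, world axes, zero at the start; "ft_torque": the same for the moment, N m; "finger_gap": opening from 0.0 (shut) to 1.0 (fully open); "gripper_force": force on a finger pad.
Only numpy, scipy, OpenCV 4.12 (cv2) and the standard library are available. Lean on these libraries where they do the work, as an engineer would, in place of code of your own. Each camera call takes 0.05 s, during which the arm holds its last target. There are 200 camera calls.

## Working session

There is one attempt and no reset: what is moved stays moved. The work goes in short steps, Python scripts to look and compute and a shell command to move; the robot and the scene stay as the last step left them, time stands still between calls to the robot, and variables do not carry over. Pictures are saved under pics/ and viewed, at most 10 in all, crops included, and the job is handed in when it is done.

```bash
mkdir -p pics
python3 - <<'E'
from station import *
import cv2,numpy as np
for n in("side","top"):
    im=snapshot(n); np.save(f"{n}0.npy",im); cv2.imwrite(f"pics/{n}0.png",im[:,:,::-1])
    c=camera_params(n); W=np.array(c["world_to_cam"]); print(n,c["fx"],c["fy"],c["cx"],c["cy"]); print(W.round(4).tolist(), (-W[:3,:3].T@W[:3,3]).round(3))
s=sense();print({k:np.round(v,3).tolist() for k,v in s.items()},pinch_z)
E
```

```text
side 487.0910343731064 487.0910343731064 278.6173354321696 216.55643149440053
[[-0.9597, -0.2809, -0.0061, 0.5208], [-0.1205, 0.4311, -0.8942, 0.2035], [0.2538, -0.8575, -0.4476, 0.7033], [0.0, 0.0, 0.0, 1.0]] [0.346 0.662 0.5  ]
top 420.98417708647935 420.98417708647935 276.75088573220575 216.0977713079925
[[0.0004, -1.0, 0.0023, -0.0861], [-0.984, -0.0008, -0.1783, 0.5532], [0.1783, -0.0022, -0.984, 0.8395], [0.0, 0.0, 0.0, 1.0]] [ 0.395 -0.084  0.925]
{'t': 0.1, 'q': [1.057, 0.528, 1.434, -0.0, 1.181, -0.179], 'qd': [-0.001, -0.003, -0.002, -0.0, -0.002, -0.0], 'tau': [-0.0, -44.331, -17.859, -0.0, 0.004, -0.0], 'tcp_pos': [0.206, 0.59, 0.23], 'tool_rot': [0.167, 0.986, -0.001, -0.0], 'force': [0.634, -0.453, 0.497], 'ft_torque': [-0.027, 0.029, 0.017], 'gripper_force': 0.0, 'finger_gap': 1.005} 0.0187
```

View pics/side0.png

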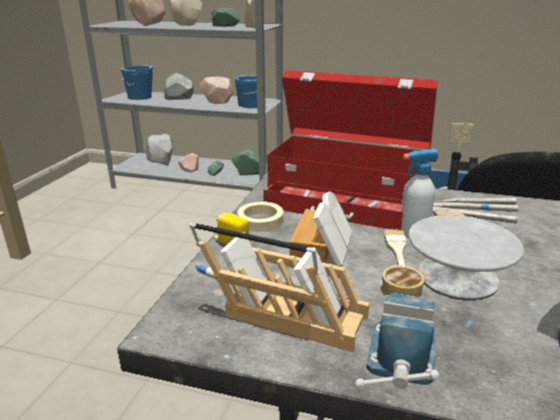

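View pics/top0.png

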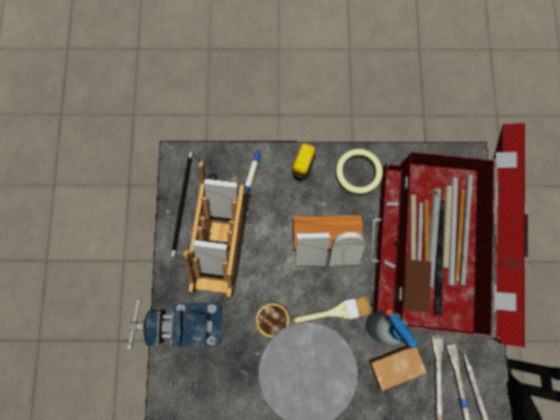

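The side view shows the rack (x 200-365, y 225-340) with its keeper bar up at the back (195-320, 225-250). The offcut and plaques are behind it. The top view shows the rack at columns 187-243, the square plaque at about 297-330 and the arched one at 331-363 (rows 232-265). I'll take enlarged crops to get precise corners.

Run:
```python
import cv2,numpy as np
t=np.load("top0.npy")[:,:,::-1]; s=np.load("side0.npy")[:,:,::-1]
cv2.imwrite("pics/topc.png",cv2.resize(t[145:300,165:375],None,fx=3.8,fy=3.8,interpolation=cv2.INTER_CUBIC))
cv2.imwrite("pics/sidec.png",cv2.resize(s[190:345,180:375],None,fx=3.8,fy=3.8,interpolation=cv2.INTER_CUBIC))
```

```text
(no output)
```

View pics/topc.png

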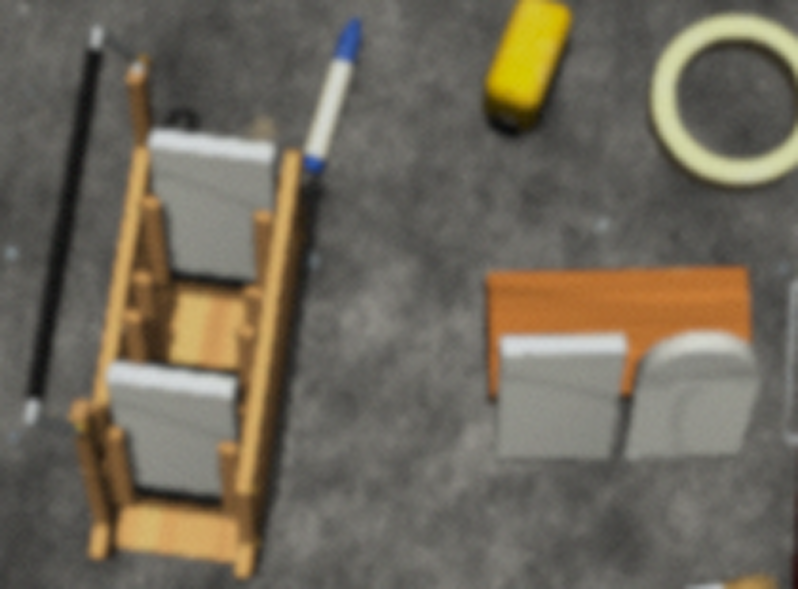

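View pics/sidec.png

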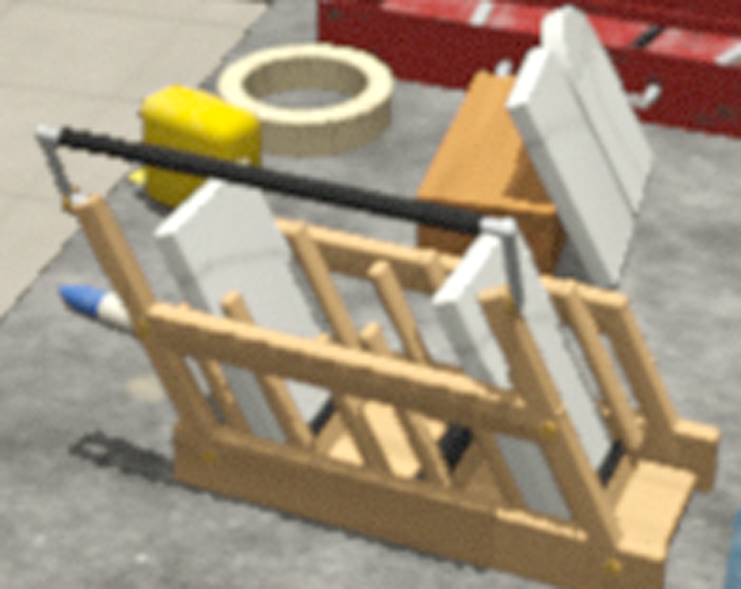

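The crops give usable corners. In the top crop, the near-top edges are: near stored (108,372)-(237,385), far stored (150,141)-(274,155), target (500,353)-(626,350). The keeper bar runs (95,48)-(35,405). In the side crop, the bar runs (62,137)-(485,224). Next I'll refine and cast rays.

```bash
cat > h.py <<'E'
import numpy as np
from station import camera_params
def ray(n,u,v):
    c=camera_params(n);W=np.array(c["world_to_cam"]);R=W[:3,:3]
    d=R.T@np.array([(u-c["cx"])/c["fx"],(v-c["cy"])/c["fy"],1]);return -R.T@W[:3,3],d
def atz(n,u,v,z):
    o,d=ray(n,u,v);return o+d*(z-o[2])/d[2]
def tri(a,b):  # midpoint of two rays, gap
    (o1,d1),(o2,d2)=ray("top",*a),ray("side",*b)
    s=np.linalg.lstsq(np.c_[d1,-d2],o2-o1,rcond=None)[0];p,q=o1+s[0]*d1,o2+s[1]*d2
    return (p+q)/2,np.linalg.norm(p-q)
def proj(n,p):
    c=camera_params(n);W=np.array(c["world_to_cam"]);q=W[:3,:3]@p+W[:3,3];return np.array([c["fx"]*q[0]/q[2]+c["cx"],c["fy"]*q[1]/q[2]+c["cy"]])
T=lambda u,v:(165+u/3.8-.37,145+v/3.8-.37)
S=lambda u,v:(180+u/3.8-.37,190+v/3.8-.37)
E
python3 - <<'E'
from h import *
np.set_printoptions(precision=4,suppress=True)
def edge(name,a,b,z):
    p,q=atz("top",*a,z),atz("top",*b,z);d=p-q
    print(name,p,q,"len",np.linalg.norm(d),"mid",(p+q)/2,"yaw",np.degrees(np.arctan2(-d[0],d[1])))
edge("near",T(108,372),T(237,385),.1182)
edge("far",T(150,141),T(274,155),.1182)
# plaque on the table: lower edge on table; top near edge z
s,c=np.sin(.4538),np.cos(.4538)
# foot near corner lifted? far lower edge... foot pivots on the far-lower? -> leaning top to +x: near(-x) foot edge is higher; z_origin=6s
edge("plq top-near",T(500,353),T(626,350),6*s/1e3+.110*c+.006*s)
edge("plq top-far",T(500,337),T(626,334),.110*c)
edge("plq foot-near",T(498,459),T(615,459),.012*s)
edge("offcut far top",T(487,273),T(748,268),.045)
for nm,a,b in [("near tl",T(108,372),S(437,300)),("far tl",T(150,141),S(160,232)),("near tl farcorner",T(112,360),S(483,233)),("far tlf",T(153,129),S(215,180)),
 ("bar far end",T(95,48),S(62,137)),("bar near end",T(35,405),S(485,224)),("plq tl near",T(500,353),S(513,107)),("plq tl far",T(500,337),S(545,48))]:
    print(nm,*tri(a,b))
E
```

```text
near [0.4891 0.0755 0.1182] [0.4825 0.01   0.1182] len 0.06578696799967756 mid [0.4858 0.0427 0.1182] yaw -5.726475707612787
far [0.6098 0.058  0.1182] [ 0.6023 -0.0066  0.1182] len 0.06501504598128702 mid [0.606  0.0257 0.1182] yaw -6.564479882718074
plq top-near [ 0.5007 -0.1238  0.1041] [ 0.5023 -0.189   0.1041] len 0.06517797598814871 mid [ 0.5015 -0.1564  0.1041] yaw 1.4127320495603963
plq top-far [ 0.5098 -0.1242  0.0989] [ 0.5114 -0.1899  0.0989] len 0.06571393646118012 mid [ 0.5106 -0.157   0.0989] yaw 1.4165602629873435
plq foot-near [ 0.4524 -0.1271  0.0053] [ 0.4524 -0.194   0.0053] len 0.06695853245715332 mid [ 0.4524 -0.1605  0.0053] yaw 0.030808432830472066
offcut far top [ 0.5534 -0.1198  0.045 ] [ 0.5563 -0.2659  0.045 ] len 0.14608292936811157 mid [ 0.5548 -0.1928  0.045 ] yaw 1.161466026672815
near tl [0.4923 0.077  0.1129] 0.005271925729192258
far tl [0.6138 0.0596 0.1135] 0.005563027849533419
near tl farcorner [0.4859 0.0682 0.1408] 0.012853336618693333
far tlf [0.6027 0.0511 0.1383] 0.0156631237281257
bar far end [0.6461 0.0791 0.1632] 0.0015739461911567912
bar near end [0.4696 0.1009 0.1639] 0.003515590595224751
plq tl near [ 0.5054 -0.1237  0.0967] 0.007558801792635011
plq tl far [ 0.5    -0.1232  0.1307] 0.010688773256161674
```

```bash
cat >> h.py <<'E'
from scipy.spatial.transform import Rotation as Ro
B=26
def plq(o,yaw):  # corners
    R=Ro.from_euler("zy",[yaw,B],degrees=True)
    return [np.array(o)+R.apply([a*.006,b*.033,z]) for z in(0,.11) for a,b in((-1,-1),(-1,1),(1,1),(1,-1))]
E
python3 - <<'E'
from h import *
import cv2
yaw=-7.2;dx=.062*np.array([np.cos(np.radians(yaw)),np.sin(np.radians(yaw)),0]);m=np.array([.5034,.0394,.0167])
L=[plq(m-dx,yaw),plq(m+dx,yaw),plq([.4583,-.157,.0026],1.2)]
for n,(x0,y0,w,h) in {"top":(165,160,205,140),"side":(215,190,150,150)}.items():
    f=3.8
    im=cv2.resize(np.load(n+"0.npy")[y0:y0+h,x0:x0+w,::-1],None,fx=f,fy=f,interpolation=cv2.INTER_CUBIC)
    for l in L:
        P=np.array([(proj(n,p)+.5-[x0,y0])*f for p in l]).round().astype(int)
        for q in(P[:4],P[4:]):cv2.polylines(im,[q.reshape(-1,1,2)],True,(0,0,255),1)
        for i in range(4):cv2.line(im,P[i].tolist(),P[i+4].tolist(),(0,0,255),1)
    cv2.imwrite(f"pics/{n}_ov.png",im)
a,b=cv2.imread("pics/top_ov.png"),cv2.imread("pics/side_ov.png")
E
```

```text
(no output)
```

View pics/side_ov.png

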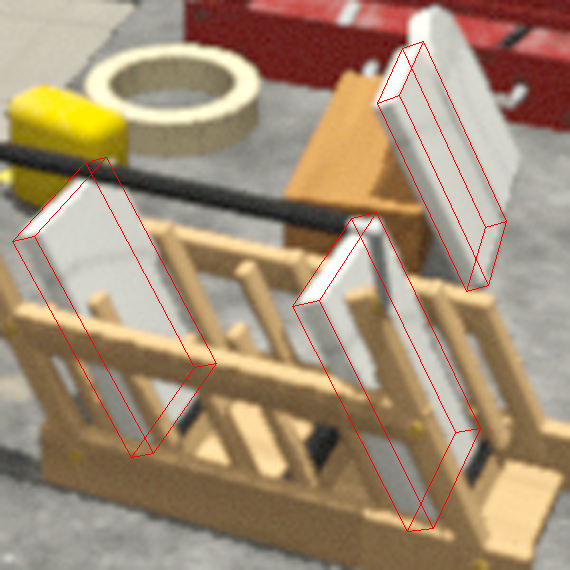

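View pics/top_ov.png

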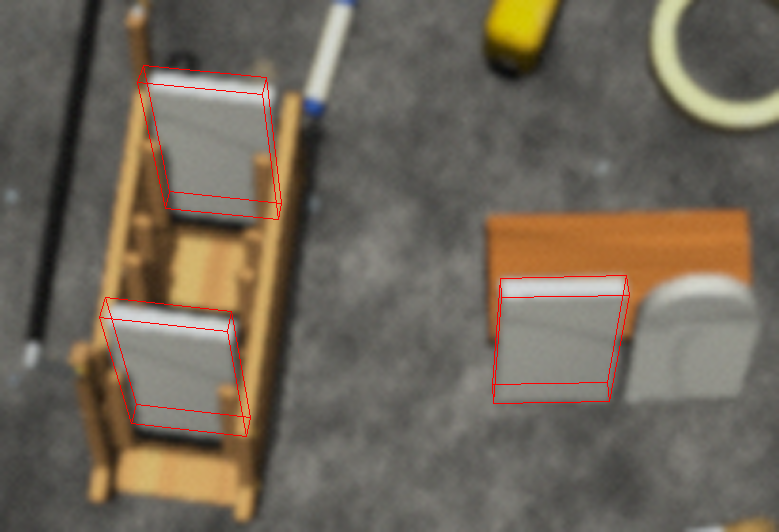

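Both overlays fit to about 1-2 mm. In the top view the stored plaques sit about 5 crop px right of the model, so I'm shifting that estimate about 1.2 mm in -y. The target plaque's foot is about 4 px right, so about -1 mm in y. Now lifting, yawing and travelling to above the plaque.

```bash
cat >> h.py <<'E'
from station import sense
M=np.array([.503,.038,.0167]);MY=-7.0
P=np.array([.4583,-.158,.0026]);PY=1.2
def tool(o,yaw,z,b=B,off=(0,0)):   # TCP pose holding/aiming at height z along plaque axis
    R=Ro.from_euler("zy",[yaw,b],degrees=True).as_matrix()
    return np.array(o)+R@np.array([off[0],off[1],z]),np.c_[R[:,1],R[:,0],-R[:,2]]
def rel(p,R):
    s=sense();C=Ro.from_quat(s["tool_rot"]).as_matrix();c=np.array(s["tcp_pos"])
    print("t",round(s["t"],2),"tcp",c.round(4),"turn",Ro.from_matrix(C.T@R).as_rotvec(degrees=True).round(2),
      "shift before turn mm",(C.T@(p-c)*1e3).round(1),"after turn",(R.T@(p-c)*1e3).round(1),"F",np.round(s["force"],1),"gap",round(s["finger_gap"],3),"grip",round(s["gripper_force"],1))
E
python3 -m handwheel '[[[0,0,0,0,0,-0.045,0.6],[0,0,0,0,0,-0.045,0.6],[0,0,10,0,0,0,0.6],[0,0,10,0,0,0,0.6],[0,0,10,0,0,0,0.6],[0,0,10,0,0,0,0.6],[0,0,10,0,0,0,0.6],[0,0,10,0,0,0,0.6],[0,0,9.6,0,0,0,0.6]]]'
python3 -m handwheel '[[[0,0,0,-0.057,0.019,0,0.6],[0,0,0,-0.057,0.019,0,0.6],[0,0,0,-0.057,0.019,0,0.6],[0,0,0,-0.057,0.019,0,0.6],[0,0,0,-0.057,0.019,0,0.6],[0,0,0,-0.057,0.019,0,0.6],[0,0,0,-0.057,0.019,0,0.6],[0,0,0,-0.057,0.019,0,0.6],[0,0,0,-0.057,0.019,0,0.6],[0,0,0,-0.057,0.019,0,0.6],[0,0,0,-0.057,0.019,0,0.6],[0,0,0,-0.057,0.019,0,0.6],[0,0,0,-0.057,0.019,0,0.6],[8.7,0,0,0,0,0,0.6],[8.7,0,0,0,0,0,0.6],[8.6,0,0,0,0,0,0.6],[0,0,0,0,0,0,0.6]]]'
python3 -c "
from h import *
rel(*tool(P,PY,.19))"
```

```text
t: 1.23
tcp_pos: [0.2057, 0.5897, 0.3206]
tool_rot: [0.702, 0.712, -0.001, 0.0]
force: [-0.1, -0.1, 0.3]
finger_gap: 0.603
gripper_force: 0.0
t: 3.35
tcp_pos: [0.4689, -0.1456, 0.319]
tool_rot: [0.681, 0.696, -0.161, -0.159]
force: [0.3, 0.2, 0.5]
finger_gap: 0.6
gripper_force: 0.0
t 3.35 tcp [ 0.4689 -0.1456  0.319 ] turn [-0.14  0.45 -0.05] shift before turn mm [-14.2 129.2  98.8] after turn [-15.1 128.9  99. ] F [0.3 0.2 0.5] gap 0.6 grip 0.0
```

```bash
python3 -m handwheel '[[[0,0.4,0,-0.005,0.043,0,0.6],[0,0,0,-0.005,0.043,0,0.6],[0,0,0,-0.005,0.043,0,0.6],[0,0,0,0,0,0.05,0.6],[0,0,0,0,0,0.049,0.6],[0,0,0,0,0,0,0.6]]]'
python3 -c "
from h import *
rel(*tool(P,PY,.073,off=(-.001,0)))"
```

```text
t: 4.1
tcp_pos: [0.5366, -0.1574, 0.1738]
tool_rot: [0.682, 0.695, -0.159, -0.164]
force: [0.4, -0.3, -0.0]
finger_gap: 0.602
gripper_force: 0.0
t 4.1 tcp [ 0.5366 -0.1574  0.1738] turn [-0.43 -0.13 -0.11] shift before turn mm [ -1.    4.5 115.2] after turn [ -0.7   3.6 115.2] F [ 0.4 -0.3 -0. ] gap 0.602 grip 0.0
```

```bash
python3 -m handwheel '[[[-0.4,0,0,-0.001,0.004,0.04,0.6],[0,0,0,0,0,0.04,0.6],[0,0,0,0,0,0.025,0.6],[0,0,0,0,0,0,0.6]]]'
python3 - <<'E'
from h import *
from station import snapshot
import cv2
rel(*tool(P,PY,.073,off=(-.001,0)))
a=snapshot("top")[170:310,250:400,::-1];b=snapshot("side")[170:310,230:380,::-1]
cv2.imwrite("pics/g1.png",cv2.resize(np.hstack([a,b]),None,fx=2.6,fy=2.6,interpolation=cv2.INTER_CUBIC))
E
```

```text
t: 4.6
tcp_pos: [0.499, -0.16, 0.0803]
tool_rot: [0.683, 0.696, -0.156, -0.157]
force: [0.9, -0.6, 0.6]
finger_gap: 0.6
gripper_force: 0.0
t 4.6 tcp [ 0.499  -0.16    0.0803] turn [ 0.44  0.1  -0.19] shift before turn mm [ 2.1 -3.6 14.7] after turn [ 2.1 -3.5 14.7] F [ 0.9 -0.6  0.6] gap 0.6 grip 0.0
```

View pics/g1.png

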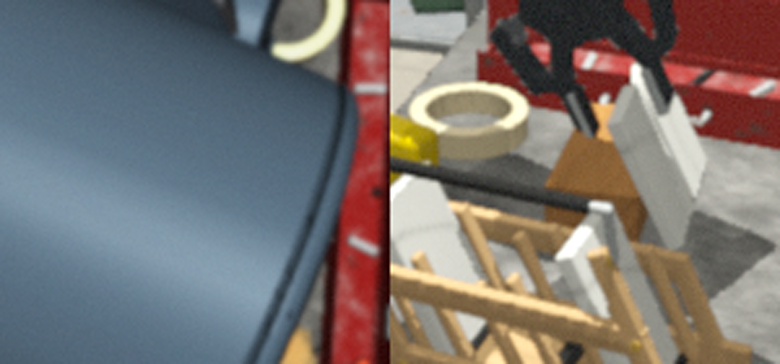

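The fingers straddle the plaque: the far finger tip is at (590,130) over the offcut and the near one is at (665,105). The arm blocks the top view. I'll settle, lower the last bit and close gently.

```bash
python3 -m handwheel '[[[0,0,0,0,0,0,0.6],[0,0,0,0,0,0,0.6]]]' >/dev/null
python3 -c "
from h import *
rel(*tool(P,PY,.073,off=(-.001,0)))"
```

```text
t 4.95 tcp [ 0.4999 -0.1601  0.0805] turn [ 0.55  0.18 -0.17] shift before turn mm [ 2.2 -4.3 15.2] after turn [ 2.1 -4.2 15.2] F [ 0.4 -0.8 -0.3] gap 0.599 grip 0.0
```

```bash
python3 -m handwheel '[[[0.5,0,0,0.002,-0.004,0.008,0.6],[0,0,0,0,0,0.007,0.6],[0,0,0,0,0,0,0.6],[0,0,0,0,0,0,0.6]]]' >/dev/null
python3 -c "
from h import *
rel(*tool(P,PY,.073,off=(-.001,0)))"
```

```text
t 5.45 tcp [ 0.4884 -0.1578  0.0674] turn [-0.12  0.1  -0.16] shift before turn mm [-0.2  0.3 -1.5] after turn [-0.2  0.3 -1.5] F [-0.7  0.2  0.8] gap 0.599 grip 0.0
```

```bash
python3 -m handwheel '[[[0,0,0,0,0,-0.001,0.3],[0,0,0,0,0,0,0.2],[0,0,0,0,0,0,0.1],[0,0,0,0,0,0,0.05],[0,0,0,0,0,0,0.0],[0,0,0,0,0,0,0.0],[0,0,0,0,0,0,0.0],[0,0,0,0,0,0,0.0]]]' 45
python3 -c "
from h import *
rel(*tool(P,PY,.073,off=(-.001,0)))"
```

```text
t: 6.45
tcp_pos: [0.4888, -0.1578, 0.0685]
tool_rot: [0.682, 0.695, -0.159, -0.161]
force: [-0.1, -0.8, -1.9]
finger_gap: 0.13
gripper_force: 46.0
t 6.45 tcp [ 0.4888 -0.1578  0.0685] turn [-0.11  0.1  -0.16] shift before turn mm [-0.2  0.4 -0.4] after turn [-0.2  0.4 -0.4] F [-0.1 -0.8 -1.9] gap 0.13 grip 46.0
```

```bash
python3 -m handwheel '[[[0,0,0,0,0,-0.005,0],[0,0,0,0,0,-0.015,0],[0,0,0,0,0,-0.03,0],[0,0,0,0,0,-0.04,0],[0,0,0,0,0,-0.04,0],[0,0,0,0,0,-0.04,0],[0,0,0,0,0,-0.02,0],[0,0,0,0,0,0,0]]]'
python3 -c "
from h import *
rel(*tool(M,MY,.073+.16))"
```

```text
t: 7.45
tcp_pos: [0.574, -0.1576, 0.2414]
tool_rot: [0.683, 0.696, -0.158, -0.158]
force: [-0.1, -0.6, -2.4]
finger_gap: 0.134
gripper_force: 46.1
t 7.45 tcp [ 0.574  -0.1576  0.2414] turn [0.19 0.21 8.03] shift before turn mm [195.   38.2  -0.5] after turn [1.984e+02 1.060e+01 1.000e-01] F [-0.1 -0.6 -2.4] gap 0.134 grip 46.1
```

```bash
python3 -m handwheel '[[[0,0,4,0,0,0,0],[0,0,4,0,0,0,0],[0,0,0,0.04,0.002,0,0],[0,0,0,0.04,0.002,0,0],[0,0,0,0.04,0.002,0,0],[0,0,0,0.04,0.002,0,0],[0,0,0,0.038,0.002,0,0],[0,0,0,0,0,0,0],[0,0,0,0,0,0,0],[0,0,0,0,0,0,0]]]' >/dev/null
python3 - <<'E'
from h import *
from station import snapshot
import cv2
rel(*tool(M,MY,.073+.16))
im={}
for n in("side","top"): im[n]=snapshot(n); np.save(n+"1.npy",im[n])
a=im["top"][130:300,165:325,::-1];b=im["side"][150:320,190:350,::-1]
cv2.imwrite("pics/p1.png",cv2.resize(np.hstack([a,b]),None,fx=2.5,fy=2.5,interpolation=cv2.INTER_CUBIC))
E
```

```text
t 8.7 tcp [0.6025 0.0366 0.2237] turn [-0.13  0.11 -0.05] shift before turn mm [ 1.5  1.1 -3.4] after turn [ 1.5  1.1 -3.4] F [ 0.2  0.2 -2.5] gap 0.13 grip 46.0
```

View pics/p1.png

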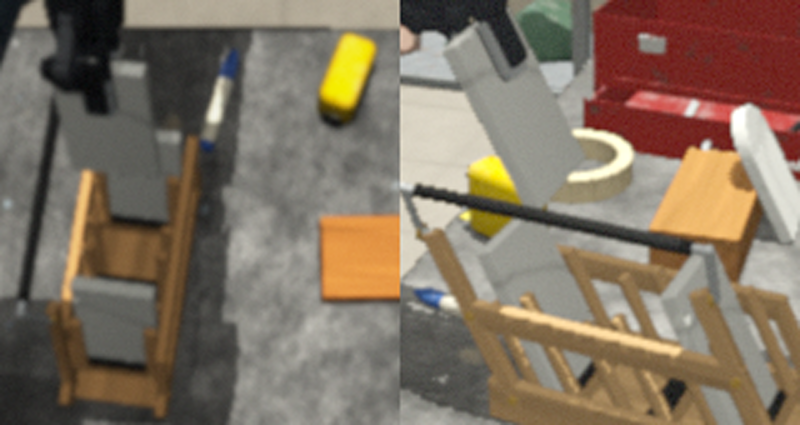

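The plaque is held and parallel above the slot. In the top half its right edge runs about (146,65)-(168,178). In the side half its foot corner is about (545,205) and its top-left corner is about (447,50). I'll compare that with where the tool pose says it should be.

Run:
```python
from h import *
import cv2
s=sense();C=Ro.from_quat(s["tool_rot"]).as_matrix()
O=np.array(s["tcp_pos"])+C[:,2]*.073
c=plq(O,MY)
f=4
im=[]
for n,(x0,y0) in {"top":(175,135),"side":(200,150)}.items():
    a=cv2.resize(np.load(n+"1.npy")[y0:y0+140,x0:x0+100,::-1],None,fx=f,fy=f,interpolation=cv2.INTER_CUBIC)
    for l,col in((c,(0,0,255)),(plq(M-.062*np.array([np.cos(np.radians(MY)),np.sin(np.radians(MY)),0]),MY),(0,255,0)),(plq(M+.062*np.array([np.cos(np.radians(MY)),np.sin(np.radians(MY)),0]),MY),(0,255,0))):
        Q=np.array([(proj(n,p)+.5-[x0,y0])*f for p in l]).round().astype(int)
        for q in(Q[:4],Q[4:]):cv2.polylines(a,[q.reshape(-1,1,2)],True,col,1)
        for i in range(4):cv2.line(a,Q[i].tolist(),Q[i+4].tolist(),col,1)
    im.append(a)
cv2.imwrite("pics/p1o.png",np.hstack(im))
```

```text
(no output)
```

View pics/p1o.png

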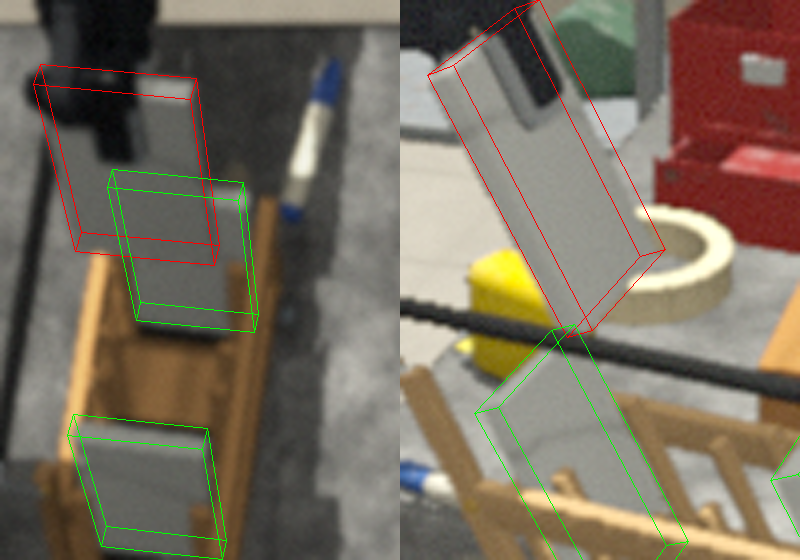

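The held plaque (red) and the stored ones (green) all line up within about 1 mm. I'll enter with the plaque centred between the battens, 2.5 mm off the resting side.

```bash
python3 -m handwheel '[[[0,0,0,0.0015,-0.001,0.018,0],[0,0,0,0,0,0.025,0],[0,0,0,0,0,0.025,0],[0,0,0,0,0,0,0],[0,0,0,0,0,0,0],[0,0,0,0,0,0,0]]]' >/dev/null
python3 -c "
from h import *
rel(*tool(M,MY,.073,off=(-.0025,0)))"
```

```text
t 9.55 tcp [0.5735 0.0391 0.1643] turn [0.08 0.11 0.02] shift before turn mm [-0.7 -1.1 90.5] after turn [-0.9 -1.  90.5] F [-0.1 -0.6 -1.9] gap 0.133 grip 45.8
```

```bash
python3 -m handwheel '[[[0,0,0,-0.001,-0.001,0.01,0],[0,0,0,0,0,0.01,0],[0,0,0,0,0,0.01,0],[0,0,0,0,0,0.01,0],[0,0,0,0,0,0,0],[0,0,0,0,0,0,0]]]' >/dev/null
python3 -c "
from h import *
rel(*tool(M,MY,.073,off=(-.0025,0)))"
```

```text
t 10.3 tcp [0.5538 0.0384 0.1278] turn [-0.06  0.12  0.04] shift before turn mm [ 0.1  0.6 49.1] after turn [-0.   0.5 49.1] F [-0.5  0.4 -2.4] gap 0.135 grip 45.9
```

Entered with no contact force (foot now about 49 mm above the bottom). Continuing down.

```bash
python3 -m handwheel '[[[0,0,0,0,0,0.012,0],[0,0,0,0,0,0.012,0],[0,0,0,0,0,0.012,0],[0,0,0,0,0,0.005,0],[0,0,0,0,0,0.003,0],[0,0,0,0,0,0,0]]]' >/dev/null
python3 -c "
from h import *
rel(*tool(M,MY,.073,off=(-.0025,0)))"
```

```text
t 11.05 tcp [0.5342 0.0386 0.0881] turn [-0.09  0.09  0.04] shift before turn mm [-0.2  0.8  4.8] after turn [-0.2  0.8  4.8] F [-0.8  1.5 -2.5] gap 0.136 grip 46.0
```

```bash
python3 -m handwheel '[[[0,0,0,0,0,0.002,0],[0,0,0,0,0,0.001,0],[0,0,0,0,0,0.001,0],[0,0,0,0,0,0,0],[0,0,0,0,0,0,0]]]'
python3 -m handwheel '[[[0,0,0,0,0,0.001,0],[0,0,0,0,0,0.001,0],[0,0,0,0,0,0,0],[0,0,0,0,0,0,0]]]'
python3 -c "
from h import *
rel(*tool(M,MY,.073,off=(-.0025,0)))"
```

```text
t: 11.68
tcp_pos: [0.5328, 0.0386, 0.0848]
tool_rot: [0.729, 0.646, -0.169, -0.149]
force: [1.1, 2.4, -0.4]
finger_gap: 0.136
gripper_force: 46.3
t: 12.18
tcp_pos: [0.5328, 0.0383, 0.0844]
tool_rot: [0.73, 0.646, -0.169, -0.148]
force: [4.0, 3.6, 7.9]
finger_gap: 0.135
gripper_force: 47.6
t 12.18 tcp [0.5328 0.0383 0.0844] turn [0.05 0.08 0.03] shift before turn mm [0.  0.4 0.9] after turn [0.  0.4 0.9] F [4.  3.6 7.9] gap 0.135 grip 47.6
```

Bottom reached: about 10 N of upward push at the expected depth. Releasing to 0.4 opening and backing straight out.

```bash
python3 -m handwheel '[[[0,0,0,0,0,0,0.2],[0,0,0,0,0,0,0.4],[0,0,0,0,0,0,0.4],[0,0,0,0,0,0,0.4],[0,0,0,0,0,-0.02,0.4],[0,0,0,0,0,-0.04,0.4],[0,0,0,0,0,-0.05,0.4],[0,0,0,0,0,-0.05,0.4],[0,0,0,0,0,-0.05,0],[0,0,0,0,0,-0.03,0],[0,0,0,0,0,0,0],[0,0,0,0,0,0,0]]]'
python3 - <<'E'
from h import *
# keeper geometry from the two bar ends (triangulated), mid-slot foot
e=np.array([[.6461,.0791,.1632],[.4696,.1009,.1639]]);b=e.mean(0);print("bar mid",b)
ax=np.array([np.cos(np.radians(MY)),np.sin(np.radians(MY)),0]);ay=np.array([-ax[1],ax[0],0])
print("along x from M",(b-M)@ax,"rack y of bar",(b-M)@ay)
E
```

```text
t: 13.68
tcp_pos: [0.6361, 0.0389, 0.2966]
tool_rot: [0.729, 0.646, -0.171, -0.15]
force: [-0.1, -0.4, -0.3]
finger_gap: 0.001
gripper_force: 0.0
bar mid [0.55785 0.09    0.16355]
along x from M 0.0481039505604588 rack y of bar 0.058296933371121074
```

The bar middle is at rack y ≈ 58 mm and z ≈ 163 mm. That satisfies the 40.5 mm radius at θ ≈ 2.03 rad. I'll straighten the tool, close the fingers and go to the bar's outer side.

```bash
python3 -m handwheel '[[[-8.7,0,0,0,0,0,0],[-8.7,0,0,0,0,0,0],[-8.6,0,0,0,0,0,0],[0,0,0,0,0,0,0],[0,0,0,0,0,0,0]]]' >/dev/null
cat >> h.py <<'E'
AX=np.array([np.cos(np.radians(MY)),np.sin(np.radians(MY)),0]);AY=np.array([-AX[1],AX[0],0])
def kp(y,z): # tool straight down at mid bar, rack y and height in mm
    p=M+.048*AX+y/1e3*AY;p[2]=z/1e3;return p,np.c_[AY,AX,[0,0,-1]]
E
python3 -c "
from h import *
rel(*kp(92,230));rel(*kp(92,152))"
```

```text
t 14.3 tcp [0.6373 0.0386 0.2976] turn [-0.04  3.16  0.79] shift before turn mm [ 79.8 -84.2  63.4] after turn [ 75.  -85.3  67.6] F [0.5 0.5 0.1] gap 0.001 grip 0.0
t 14.3 tcp [0.6373 0.0386 0.2976] turn [-0.04  3.16  0.79] shift before turn mm [ 84.1 -84.1 141.3] after turn [ 75.  -85.3 145.6] F [0.5 0.5 0.1] gap 0.001 grip 0.0
```

```bash
python3 -m handwheel '[[[0,3.2,0.8,0,0,0,0],[0,0,0,0.025,-0.028,0,0],[0,0,0,0.025,-0.028,0,0],[0,0,0,0.025,-0.029,0,0],[0,0,0,0,0,0.034,0],[0,0,0,0,0,0.034,0],[0,0,0,0,0,0,0],[0,0,0,0,0,0,0]]]' >/dev/null
python3 - <<'E'
from h import *
from station import snapshot
import cv2
rel(*kp(92,152))
b=snapshot("side")[150:320,190:350,::-1]
cv2.imwrite("pics/k1.png",cv2.resize(b,None,fx=3.5,fy=3.5,interpolation=cv2.INTER_CUBIC))
E
```

```text
t 15.3 tcp [0.5637 0.1234 0.2307] turn [ 0.14 -0.05 -0.02] shift before turn mm [-0.3 -2.  78.7] after turn [-0.2 -1.8 78.7] F [0.3 0.1 0.3] gap 0.002 grip 0.0
```

View pics/k1.png

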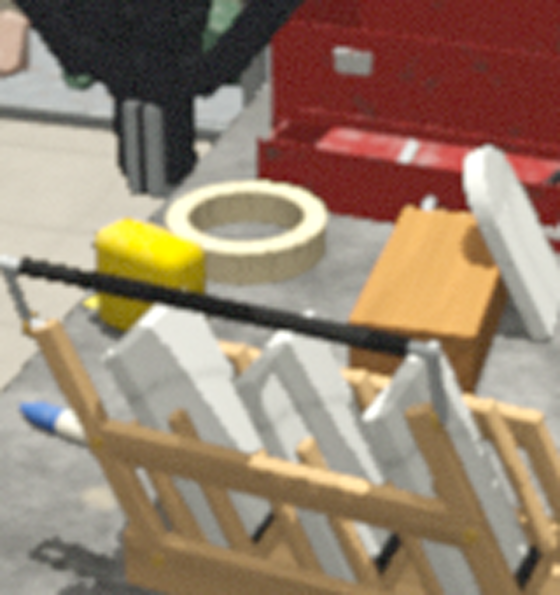

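All three plaques stand parallel in the rack, with the middle one's top at (240-285, 340-380). The arched plaque is still at (500,150)-(545,330). The closed fingers are at (145,160), outside the bar. That was my last picture, so from here I work from numbers. Going down beside the bar and pushing.

```bash
python3 -m handwheel '[[[0,0,0,0,-0.002,0.04,0],[0,0,0,0,0,0.038,0],[0,0,0,0,0,0,0],[0,0,0,0,0,0,0],[0,0,0,-0.008,0,0,0],[0,0,0,-0.007,0,0,0],[0,0,0,0,0,0,0]]]'
python3 -c "
from h import *
rel(*kp(73.9,153))"
```

```text
t: 16.23
tcp_pos: [0.5586, 0.1083, 0.153]
tool_rot: [0.749, 0.662, 0.001, 0.001]
force: [-0.4, -0.0, -0.2]
finger_gap: 0.002
gripper_force: 0.0
t 16.23 tcp [0.5586 0.1083 0.153 ] turn [ 0.16 -0.05 -0.07] shift before turn mm [-2.6  1.3  0. ] after turn [-2.6  1.3  0. ] F [-0.4 -0.  -0.2] gap 0.002 grip 0.0
```

```bash
python3 -m handwheel '[[[0,0,0,-0.003,0,0,0],[0,0,0,-0.006,0,-0.002,0],[0,0,0,-0.006,0,-0.002,0],[0,0,0,-0.006,0,0,0],[0,0,0,-0.006,0,0,0],[0,0,0,0,0,0,0]]]'
python3 -m handwheel '[[[0,0,0,-0.006,0,0.002,0],[0,0,0,-0.006,0,0.002,0],[0,0,0,-0.0035,0,0.002,0],[0,0,0,-0.0035,0,0.002,0],[0,0,0,0,0,0,0]]]'
python3 - <<'E'
from h import *
from station import snapshot
import cv2
rel(*kp(30.8,148.7))
im=snapshot("side").astype(int);np.save("side2.npy",im)
E
```

```text
t: 16.98
tcp_pos: [0.5548, 0.0814, 0.1561]
tool_rot: [0.749, 0.662, 0.0, 0.0]
force: [-0.2, 0.4, 0.5]
finger_gap: 0.002
gripper_force: 0.0
t: 17.6
tcp_pos: [0.5525, 0.0632, 0.1478]
tool_rot: [0.749, 0.663, 0.001, 0.0]
force: [0.9, 1.4, -0.9]
finger_gap: -0.002
gripper_force: 0.6
t 17.6 tcp [0.5525 0.0632 0.1478] turn [ 0.04 -0.04 -0.01] shift before turn mm [-0.2  2.  -0.9] after turn [-0.2  2.  -0.9] F [ 0.9  1.4 -0.9] gap -0.002 grip 0.6
```

```bash
cat >> h.py <<'E'
def theta(im,n="side"):  # darkness along the bar's line for each keeper angle
    out=[]
    for th in np.arange(0,2.1,.1):
        y,z=.0405-.0405*np.cos(th),.127+.0405*np.sin(th)
        v=[]
        for a in np.r_[-.075:-.02:12j,.02:.075:12j]:
            p=M+(.048+a)*AX+y*AY;p[2]=z;u=proj(n,p).round().astype(int)
            v.append(im[u[1],u[0]].max())
        out.append((round(th,1),int(np.median(v[:12])),int(np.median(v[12:]))))
    return out
E
python3 - <<'E'
from h import *
print(theta(np.load("side0.npy")));print(theta(np.load("side2.npy")))
E
```

```text
[(np.float64(0.0), 54, 50), (np.float64(0.1), 82, 72), (np.float64(0.2), 154, 146), (np.float64(0.3), 220, 150), (np.float64(0.4), 221, 146), (np.float64(0.5), 207, 172), (np.float64(0.6), 219, 192), (np.float64(0.7), 201, 229), (np.float64(0.8), 188, 242), (np.float64(0.9), 185, 244), (np.float64(1.0), 176, 251), (np.float64(1.1), 149, 244), (np.float64(1.2), 152, 242), (np.float64(1.3), 150, 232), (np.float64(1.4), 157, 215), (np.float64(1.5), 158, 206), (np.float64(1.6), 160, 193), (np.float64(1.7), 166, 159), (np.float64(1.8), 165, 149), (np.float64(1.9), 110, 114), (np.float64(2.0), 58, 52)]
[(np.float64(0.0), 139, 151), (np.float64(0.1), 124, 150), (np.float64(0.2), 166, 156), (np.float64(0.3), 221, 149), (np.float64(0.4), 98, 84), (np.float64(0.5), 31, 32), (np.float64(0.6), 36, 36), (np.float64(0.7), 54, 73), (np.float64(0.8), 93, 126), (np.float64(0.9), 146, 189), (np.float64(1.0), 143, 205), (np.float64(1.1), 141, 209), (np.float64(1.2), 124, 182), (np.float64(1.3), 80, 126), (np.float64(1.4), 42, 62), (np.float64(1.5), 33, 37), (np.float64(1.6), 33, 40), (np.float64(1.7), 136, 145), (np.float64(1.8), 176, 159), (np.float64(1.9), 171, 158), (np.float64(2.0), 158, 163)]
```

Run:
```python
from h import *
from station import snapshot
t=snapshot("top").astype(int);np.save("top2.npy",t)
print([tuple(map(int,np.array(x)*[10,1,1])) for x in theta(t,"top")])
s=np.load("side2.npy");d=s.max(2)<70
for c in range(190,330,10):
    r=np.flatnonzero(d[120:300,c])+120
    print(c,[(g[0],g[-1]) for g in np.split(r,np.flatnonzero(np.diff(r)>1)+1) if len(g)>2])
for th in(.5,.7,.9,1.1,1.5):
    for a in(-.088,.088):
        p=M+(.048+a)*AX+(.0405-.0405*np.cos(th))*AY;p[2]=.127+.0405*np.sin(th);print(th,a,proj("side",p).round(1),proj("top",p).round(1))
```

```text
[(0, 90, 107), (1, 91, 103), (2, 91, 97), (3, 93, 99), (4, 92, 98), (5, 92, 97), (6, 90, 92), (7, 77, 74), (8, 37, 28), (9, 19, 23), (10, 63, 59), (11, 90, 55), (12, 114, 16), (13, 81, 17), (14, 47, 21), (15, 46, 26), (16, 28, 36), (17, 25, 31), (18, 25, 27), (19, 25, 26), (20, 26, 25)]
190 []
200 []
210 []
220 [(np.int64(178), np.int64(186)), (np.int64(220), np.int64(222))]
230 [(np.int64(124), np.int64(154)), (np.int64(166), np.int64(175)), (np.int64(183), np.int64(200)), (np.int64(222), np.int64(224))]
240 [(np.int64(130), np.int64(210)), (np.int64(224), np.int64(227))]
250 [(np.int64(132), np.int64(234))]
260 [(np.int64(132), np.int64(219))]
270 [(np.int64(130), np.int64(202)), (np.int64(207), np.int64(216)), (np.int64(229), np.int64(233))]
280 [(np.int64(125), np.int64(127)), (np.int64(129), np.int64(183)), (np.int64(200), np.int64(209)), (np.int64(232), np.int64(235))]
290 [(np.int64(189), np.int64(199)), (np.int64(234), np.int64(237))]
300 [(np.int64(186), np.int64(188)), (np.int64(236), np.int64(239))]
310 [(np.int64(238), np.int64(241))]
320 []
0.5 -0.088 [320.4 242. ] [204.6 254.3]
0.5 0.088 [215.7 221. ] [218.6 163.4]
0.7 -0.088 [319.5 239.4] [201.5 253.7]
0.7 0.088 [214.  218.4] [215.7 162.1]
0.9 -0.088 [318.3 237.8] [197.8 253. ]
0.9 0.088 [211.9 216.8] [212.3 160.8]
1.1 -0.088 [316.8 237.3] [193.7 252.3]
1.1 0.088 [209.5 216. ] [208.4 159.7]
1.5 -0.088 [313.2 239.6] [184.7 251. ]
1.5 0.088 [204.1 217.7] [199.8 158. ]
```

The top view puts the bar at θ ≈ 0.87, as the finger position implies. Continuing along the arc to about 0.5.

```bash
python3 -m handwheel '[[[0,0,0,-0.003,0.002,0.002,0],[0,0,0,-0.003,0,0.003,0],[0,0,0,-0.002,0,0.0025,0],[0,0,0,-0.002,0,0.002,0],[0,0,0,0,0,0,0]]]'
python3 - <<'E'
from h import *
from station import snapshot
rel(*kp(21.5,138.2))
print([(round(float(a),1),b,c) for a,b,c in theta(snapshot("top").astype(int),"top")][:12])
E
```

```text
t: 18.32
tcp_pos: [0.5534, 0.0543, 0.138]
tool_rot: [0.749, 0.662, 0.002, -0.001]
force: [0.6, 5.8, -4.2]
finger_gap: 0.004
gripper_force: 3.3
t 18.32 tcp [0.5534 0.0543 0.138 ] turn [ 0.06 -0.18 -0.06] shift before turn mm [-0.9 -0.  -0.2] after turn [-0.9 -0.  -0.2] F [ 0.6  5.8 -4.2] gap 0.004 grip 3.3
[(0.0, 91, 97), (0.1, 90, 93), (0.2, 86, 84), (0.3, 71, 75), (0.4, 44, 41), (0.5, 18, 17), (0.6, 25, 13), (0.7, 66, 14), (0.8, 91, 14), (0.9, 84, 17), (1.0, 65, 21), (1.1, 31, 33)]
```

```bash
python3 -m handwheel '[[[0,0,0,0.004,0,0,0],[0,0,0,0.012,0,0,0],[0,0,0,0,0,-0.03,0],[0,0,0,0,0,-0.015,0],[0,0,0,-0.016,0,0,0],[0,0,0,-0.015,0,0,0],[0,0,0,0,0,0,0],[0,0,0,0,0,0,0]]]'
python3 - <<'E'
from h import *
from station import snapshot
rel(*kp(6,152))
print([(round(float(a),1),b,c) for a,b,c in theta(snapshot("top").astype(int),"top")][:9])
E
```

```text
t: 19.38
tcp_pos: [0.5512, 0.0378, 0.1831]
tool_rot: [0.749, 0.662, 0.0, -0.0]
force: [0.2, -0.3, 0.3]
finger_gap: 0.003
gripper_force: 0.0
t 19.38 tcp [0.5512 0.0378 0.1831] turn [ 0.01 -0.06 -0.07] shift before turn mm [ 0.3  0.1 31.1] after turn [ 0.3  0.1 31.1] F [ 0.2 -0.3  0.3] gap 0.003 grip 0.0
[(0.0, 109, 68), (0.1, 109, 45), (0.2, 96, 34), (0.3, 79, 18), (0.4, 52, 16), (0.5, 21, 20), (0.6, 24, 23), (0.7, 53, 26), (0.8, 71, 33)]
```

```bash
python3 -m handwheel '[[[0,0,0,0,0,0.02,0],[0,0,0,0,0,0.01,0],[0,0,0,-0.001,0,0.004,0],[0,0,0,-0.002,0,0.004,0],[0,0,0,-0.001,0,0.003,0],[0,0,0,-0.001,0,0.003,0],[0,0,0,0,0,0.003,0],[0,0,0,0,0,0,0],[0,0,0,0,0,0,0]]]'
python3 -c "
from h import *
rel(*kp(0,131.5))"
```

```text
t: 20.55
tcp_pos: [0.5511, 0.0334, 0.1367]
tool_rot: [0.749, 0.663, 0.001, 0.0]
force: [0.9, -0.2, -0.3]
finger_gap: 0.004
gripper_force: 0.0
t 20.55 tcp [0.5511 0.0334 0.1367] turn [ 0.1  -0.05 -0.  ] shift before turn mm [-1.3 -0.3  5.2] after turn [-1.3 -0.3  5.2] F [ 0.9 -0.2 -0.3] gap 0.004 grip 0.0
```

```bash
python3 -m handwheel '[[[0,0,0,-0.001,0,0.002,0],[0,0,0,0,0,0.002,0],[0,0,0,0,0,0.001,0],[0,0,0,0,0,0,0],[0,0,0,0,0,0,0]]]'
python3 -m handwheel '[[[0,0,0,0,0,0.001,0],[0,0,0,0,0,0.001,0],[0,0,0,0,0,0,0],[0,0,0,0,0,0,0]]]'
python3 - <<'E'
from h import *
from station import snapshot
rel(*kp(0,131.5))
print([(round(float(a),1),b,c) for a,b,c in theta(snapshot("top").astype(int),"top")][:9])
E
```

```text
t: 21.18
tcp_pos: [0.5508, 0.0325, 0.1316]
tool_rot: [0.749, 0.663, 0.001, 0.0]
force: [-0.0, -1.3, -0.8]
finger_gap: 0.003
gripper_force: 0.0
t: 21.68
tcp_pos: [0.551, 0.0324, 0.1312]
tool_rot: [0.749, 0.663, 0.001, 0.001]
force: [-2.9, 0.3, 10.6]
finger_gap: -0.001
gripper_force: 5.1
t 21.68 tcp [0.551  0.0324 0.1312] turn [ 0.13 -0.04  0.01] shift before turn mm [-0.3 -0.3 -0.3] after turn [-0.3 -0.3 -0.3] F [-2.9  0.3 10.6] gap -0.001 grip 5.1
[(0.0, 49, 30), (0.1, 35, 29), (0.2, 27, 27), (0.3, 26, 26), (0.4, 25, 26), (0.5, 25, 27), (0.6, 25, 28), (0.7, 26, 37), (0.8, 27, 70)]
```

The press stops at z = 131.2 mm with 10.6 N; the shut position predicts 131.5 mm. Pressing a touch more, then retracting and checking in the cameras.

```bash
python3 -m handwheel '[[[0,0,0,0,0,0.0005,0],[0,0,0,0,0,0,0],[0,0,0,0,0,-0.003,0],[0,0,0,0,0,-0.04,0],[0,0,0,0,0,-0.05,0],[0,0,0,0,0,-0.05,0],[0,0,0,0.03,-0.05,0,0],[0,0,0,0.03,-0.05,0,0],[0,0,0,0.05,-0.03,0,0],[0,0,0,0.05,0,0,0],[0,0,0,0.05,0,0,0],[0,0,0,0.05,0,0,0],[0,0,0,0,0,0,0],[0,0,0,0,0,0,0]]]'
python3 - <<'E'
from h import *
from station import snapshot
for n in("side","top"):
    im=snapshot(n).astype(int);np.save(n+"9.npy",im)
    print(n,[(round(float(a),1),b,c) for a,b,c in theta(im,n)][:8])
    # difference from the start picture along the arched plaque and stored plaques' outlines
    d=np.abs(im-np.load(n+"0.npy").astype(int)).max(2)
    u=np.array([proj(n,p) for p in plq(P-[0.0,.074,0],PY)]);lo,hi=u.min(0).astype(int)-6,u.max(0).astype(int)+6
    print("arched region rows/cols",lo,hi,"p50/95 diff",np.percentile(d[lo[1]:hi[1],lo[0]:hi[0]],[50,95]))
E
```

```text
t: 23.48
tcp_pos: [0.4528, 0.3057, 0.2717]
tool_rot: [0.749, 0.663, -0.0, 0.0]
force: [0.6, -0.3, 0.5]
finger_gap: -0.001
gripper_force: 0.0
side [(0.0, 76, 92), (0.1, 109, 157), (0.2, 121, 159), (0.3, 209, 157), (0.4, 225, 154), (0.5, 190, 182), (0.6, 189, 204), (0.7, 174, 241)]
arched region rows/cols [315 179] [359 252] p50/95 diff [ 15. 166.]
top [(0.0, 55, 37), (0.1, 37, 28), (0.2, 26, 26), (0.3, 27, 30), (0.4, 49, 63), (0.5, 104, 122), (0.6, 134, 146), (0.7, 143, 156)]
arched region rows/cols [322 226] [374 271] p50/95 diff [ 2. 70.]
```

Run:
```python
from h import *
s=np.load("side9.npy").max(2)
for a in(-.07,-.05,-.03,.02,.04,.06):
    r=[]
    for th in(0,.1,.2):
        p=M+(.048+a)*AX+(.0405-.0405*np.cos(th))*AY;p[2]=.127+.0405*np.sin(th);r.append(proj("side",p))
    c=int(round(r[0][0]));w=np.arange(int(r[0][1])-8,int(r[0][1])+9)
    print(a,c,"pred rows",np.round([x[1] for x in r],1),"dark rows",w[s[w,c]<95],"darkest",w[s[w,c].argmin()])
# top view: bar centre columns vs prediction
t=np.load("top9.npy").max(2)
for a in(-.03,-.015,.02,.035,.05):
    r=[]
    for th in(0,.1,.3):
        p=M+(.048+a)*AX+(.0405-.0405*np.cos(th))*AY;p[2]=.127+.0405*np.sin(th);r.append(proj("top",p))
    c=int(round(r[0][1]));w=np.arange(int(r[0][0])-8,int(r[0][0])+9)
    print(a,c,"pred cols",np.round([x[0] for x in r],1),"dark",w[t[c,w]<60])
```

```text
-0.07 310 pred rows [249.4 247.2 245.1] dark rows [251 252 253] darkest 253
-0.05 297 pred rows [246.9 244.6 242.5] dark rows [247 248 249 250 251 252] darkest 251
-0.03 285 pred rows [244.3 242.1 240. ] dark rows [236 237 238 239 240 241 242 243 244 245 246 247 248 249 250 251 252] darkest 238
0.02 256 pred rows [238.2 236.  233.9] dark rows [239 240 241 242 243] darkest 241
0.04 244 pred rows [235.8 233.7 231.6] dark rows [236 237 238 239] darkest 239
0.06 233 pred rows [233.5 231.3 229.3] dark rows [234 235 236 237] darkest 236
-0.03 225 pred cols [213.5 213.  211.6] dark [211 212 213]
-0.015 218 pred cols [214.6 214.2 212.8] dark [212 213 214 215]
0.02 200 pred cols [217.3 216.9 215.5] dark [215 216 217]
0.035 193 pred cols [218.4 218.  216.7] dark [216 217 218 219]
0.05 185 pred cols [219.6 219.2 217.8] dark [217 218 219 220]
```

The bar sits at or below the predicted θ = 0 line in the side view and within 1-2 px of it in the top view. That agrees with the 131 mm stop height, so the keeper is shut. The arm is clear, so I'm handing in.

```bash
python3 -c "
from station import *
print(sign_off())"
```

```text
the job is handed in; nothing more can be done
None
```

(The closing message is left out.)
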